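# Find the heavy side of a rotor on its balancing stand

## Task

The sealed drum on the small bearing stand is heavier on one side, which cannot be seen. Take its crank handle, turn the drum once all the way round in either direction and feel where the heavy side is, then turn it so that the heavy side is straight down and finish there, at rest and still gripping the handle. Leave the things lying round the stand where they are.

Things in the scene. Friction and masses are not known exactly. Their poses are not given: they have to be found in the camera images.
- stand: Stand bolted to the worktop; origin under the drum's centre, at worktop height. x runs along the level spindle from the crank side into the upright (away from the robot, apart from up to 0.3 rad of yaw), y to the left, z up. Foot 105 mm deep (x), 100 mm wide, 12 mm thick; upright 60 mm wide, from x = 26 to 54 mm, behind the drum.
- rotor_axis (a point): Centre of the drum on its level spindle, 118 mm above the worktop; axes as the stand's. The drum is a plain sealed aluminium cylinder, 112 mm in diameter and 40 mm thick (stand x from -20 to +20 mm); a flat crank arm (8 mm thick, 20 mm wide, 110 mm long) lies on its front face and carries the handle at one end.
- drum_face (a point): Centre of the drum's front face (20 mm from its centre); axes as the stand's. Its twelve dark screws are evenly spaced and tell nothing. Hidden inside, a slug (slug_c0 in the rules), 36 mm off the axis, makes one side heavy; it sits fixed in the drum at an angle to the handle that differs from start to start; at the start it is at least 0.5 rad from straight down.
- handle: Crank handle: black cylinder 16 mm in diameter, 50 mm long, parallel to the spindle, with a 21 mm collar 4 mm thick at each end. It revolves freely on its pin, so the gripper need not turn while carrying it round. Origin at its middle; its own axes turn with it. It is counterbalanced: no part of the imbalance.
- handle_grip (a point): Middle of the handle: stand x = -72 mm (52 mm in front of the drum's face), 45 mm from the spindle axis. Its height runs from 73 mm (bottom) to 163 mm (top). Grip with 20 N or more from above, closing along the stand's y; lean the gripper back towards the robot by some 20 degrees, so that its body clears the drum when the handle is low.
- rotor (a joint): Turn of the drum in rad, no stops, counts on over whole turns. 0: handle straight below the axis (starts within 0.4 of it). It grows counterclockwise seen from the robot: handle offset from the axis in the stand's frame is y = -45 sin(q), z = -45 cos(q) mm. Dry friction 0.125 N m holds the drum anywhere; the heavy side adds about 0.1 N m (85 to 115 %) x sine of its angle from down.
- weight_50g: Bystander: loose steel calibration weight with a knob, 21 mm wide, 22 mm tall, standing beside the stand on its left. Origin at the centre of its underside.
- fuse_tin: Bystander: loose small white tin with a green lid, 40 x 56 x 22 mm, lying left of the stand. Origin at the centre of its underside.
- hex_keys: Bystander: loose red folding hex-key set, 22 x 86 x 23 mm, lying right of the stand. Origin at the centre of its underside.

How it is judged (in metres and radians):
On the way:
1. the drum has been turned once round by its handle, either way ((value of joint rotor above 5.8 rad or value of joint rotor below -5.8 rad) and contact force between the fingers and handle above 0.5 N).
At the end, for the whole second after the job is handed in: The drum's heavy side is within 20 degrees of straight down, the drum is at rest, and the fingers still grip the handle (more than 1 N) (height (world z) of slug_c0 below 0.0842 m and contact force between the fingers and handle above 1 N and velocity of joint rotor between -0.05 and 0.05 rad/s); the arm keeps its last pose, push and grip.
It fails at once if a bystander beside the stand is shifted by more than 2 cm (distance of any of weight_50g, fuse_tin, hex_keys from where it was at the start of the episode above 0.02 m).
It also fails if it takes over 72 s, if anything falls off the work surface, if the arm or the gripper's body presses on something with over 40 N, if the wrist force passes 120 N, or if a joint passes its speed limit or range.

## Robot

A 6-joint arm with a two-finger parallel gripper is mounted at the origin on a cart in front of the work surface, level with it; the furniture and walls round the work are solid. World frame = base frame: x ahead of the robot, y to its left, z up, the work surface at z = 0. Lengths are in mm, angles in rad, forces in N, time in s.
With the tool pointing down it reaches from about 250 to 800 mm from the base axis. Payload 8.5 kg.
Tool frame: the origin (TCP) lies between the finger pads; the fingertips stand ahead of it and the grasp point (between the pads) lies 5 mm behind it (manip.nose_length is the z of the fingertips in the tool frame, in mm); z points along the fingers, y is the line along which they close (so a half turn about z gives the same grasp; the last joint's range is limited). The gripper opens to 85 mm and grips with 20 to 120 N. Pads are 22 mm wide; open, the fingers measure 114 mm over their backs; the gripper's body (76 mm by 85 mm) begins 54 mm behind the grasp point. The pads swing forward as they close: fully open they stand 13 mm farther back than shut.
Start: joints at [1.329, 0.238, -0.013, 1.319, 0, 1.571], TCP at [125.7, 509.686, 245.276] pointing down, gripper open.
Joint ranges: [-2.66, 2.66], [-1.03, 1.9], [-1.14, 1.46], [-1.82, 2.27], [-1.45, 1.34], [-3.14, 3.14]. Speed limits (rad/s): [2.22, 2.22, 2.79, 3.14, 3.14, 3.14].

## Interface

Orientations are given as a rotation vector (axis times angle).
In Python, from rig import manip, cams gives the robot as it stands. The module is installed in compiled form; this text tells all that it offers.
- The arm moves only by the tool send_rows, never from a script. Its argument "steps" is a list of rows, each an object with "travel": the shift along the tool's x, y, z in mm, a list of three; "angular": the turn, a rotation vector about the tool's x, y, z in degrees, a list of three; "gripper": the closure in counts, from 0 (fully open) to 255 (shut). A call has 1 to 10 rows; each row shifts and turns the commanded pose from where the row before left it, along the tool's axes as they then stand; what a row does not reach is not made up. A row lasts 1/12 s, in which the tool goes at most 41.7 mm and 7.16 degrees, less where a joint would pass 70% of its speed; a pose out of reach is approached as far as the arm can. A call with a gripper value outside its range is refused whole. The fingers move at their own pace and stop on an object; the grip force is fixed at half the most. Time passes only in rows, so rows that do not move let the fingers close. It gives the time, the measured TCP pose, the force, the opening and the grip force at its end, in the units of the state.
- manip.observe(): the state, without advancing time (a new reading comes with each control period).
- cams.capture(name): name is "scene" or "top"; returns a dict with "pixels" (480x640x3 uint8, blue, green, red), "range_z" (480x640 float32, mm along the optical axis (not along the pixel's ray), 0 where there is no reading), "K" (3x3 intrinsics, pixels), "dist_coeffs" ([k1, k2, p1, p2, k3] as OpenCV has them; the pictures are not rectified), "xyz" and "orientation" of the camera in the world. Camera axes: x right, y down, z forward; pixel columns grow to the right and rows downward; lengths in mm; the calibration is good to about 2 mm. A picture is of the moment at which its call begins.
- manip.sign_off(): hands the job in; it is judged then, once.
The state is a dict: "t": time; "joints": joint angles; "joint_velocities": joint speeds; "tau": joint torques, N m; "tcp_pos": TCP position; "tcp_rot": TCP orientation; "ft_force": force on the tool from outside, world axes, zero at the start; "moment": the same for the moment, N m; "opening": finger opening in mm; "grasp_force": force on a finger pad.
Only numpy, scipy, OpenCV 4.12 (cv2) and the standard library are available. Lean on these libraries where they do the work, as an engineer would, in place of code of your own. Each camera call takes 0.05 s, during which the arm holds its last target. There are 200 camera calls.

## Working session

There is one attempt and no reset: what is moved stays moved. The work goes in short steps, Python scripts to look and compute and a tool call to move; the robot and the scene stay as the last step left them, time stands still between calls to the robot, and variables do not carry over. Pictures are saved under pics/ and viewed, at most 10 in all, crops included, and the job is handed in when it is done.

Besides the shell and the picture viewer there is one more tool, called after "Emit:" in YAML: its name, and indented under it one key for each argument. send_rows: Moves the arm, as the interface text tells. Its arguments: {"type":"object","properties":{"steps":{"type":"array"}},"required":["steps"]}

```bash
mkdir -p pics
python3 - <<'E'
from rig import manip,cams
import cv2,numpy as np
for n in("scene","top"):
    c=cams.capture(n); cv2.imwrite(f"pics/{n}0.png",c["pixels"]); np.savez(f"{n}0.npz",**c)
    print(n,c["K"].tolist(),c["dist_coeffs"],c["xyz"],c["orientation"])
print(manip.observe(),manip.nose_length)
E
```

```text
scene [[487.65538056544835, 0.0, 317.79428156230597], [0.0, 487.65538056544835, 242.87143704557369], [0.0, 0.0, 1.0]] [0.00541488 0.         0.         0.         0.        ] [ 148.04157898 -625.40475383  547.0585751 ] [-2.07060096  0.55622568 -0.32537336]
top [[444.1303414810438, 0.0, 330.73035437848176], [0.0, 444.1303414810438, 233.9787298573265], [0.0, 0.0, 1.0]] [-0.09413453  0.          0.          0.          0.        ] [442.02028527  -7.69481117 962.75155131] [-2.21194139  2.183786   -0.07313526]
{'t': 0.1, 'joints': array([ 1.32900608e+00,  2.38745131e-01, -1.41797529e-02,  1.31919180e+00,
       -3.23945286e-07,  1.57081108e+00]), 'joint_velocities': array([-7.17088194e-05,  3.63751965e-04,  3.01087128e-03,  4.78856923e-04,
        1.09024940e-03,  4.59516383e-04]), 'tau': array([-6.83720409e-04, -5.39720070e+01,  3.47000849e+01,  1.33571992e-02,
       -8.13835049e-05, -1.58677999e-06]), 'tcp_pos': array([125.62140556, 509.38227595, 244.72530927]), 'tcp_rot': array([-3.78882497e-01, -3.11850121e+00,  2.05883035e-03]), 'ft_force': array([ 0.30308099, -0.43780835, -0.01663681]), 'moment': array([ 0.00700249, -0.04307825, -0.01261045]), 'grasp_force': 0.0, 'opening': 85.21955885878984} 14.0
```

View pics/scene0.png

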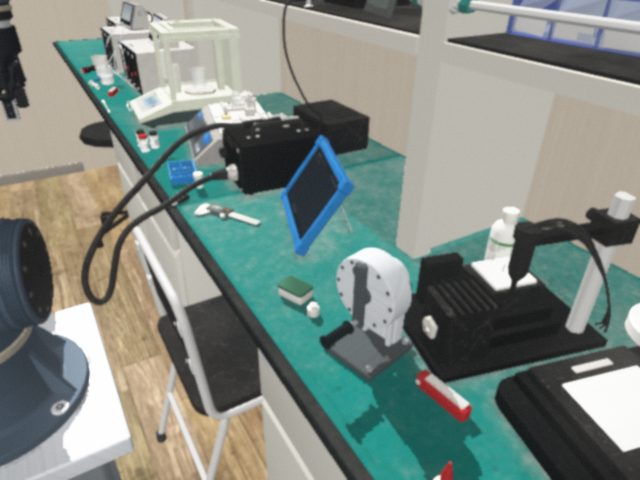

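View pics/top0.png

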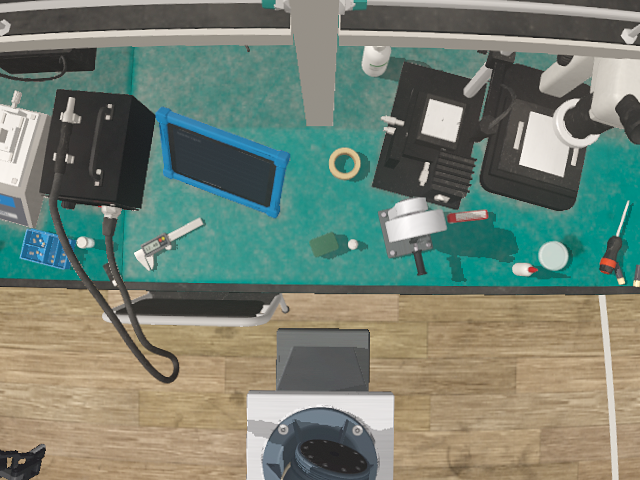

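The scene view shows the drum face near (360,290), with the handle low at about (338,335). In the top view the drum's rim is near (415,217), the handle near (419,262), the tin near (325,244), the weight near (353,244) and the hex keys near (467,216).

```bash
cat > h.py <<'E'
import numpy as np,cv2
from scipy.spatial.transform import Rotation as R
def cloud(c):
    h,w=c["range_z"].shape
    u,v=np.meshgrid(np.arange(w),np.arange(h))
    p=cv2.undistortPoints(np.stack([u,v],-1).reshape(-1,1,2).astype(float),c["K"],c["dist_coeffs"]).reshape(h,w,2)
    z=c["range_z"].astype(float)
    P=np.dstack([p[...,0]*z,p[...,1]*z,z])
    return P@R.from_rotvec(c["orientation"]).as_matrix().T+c["xyz"]
E
python3 - <<'E'
from h import *
S=np.load("scene0.npz");T=np.load("top0.npz")
ps=cloud(S);pt=cloud(T)
print("table z",np.median(pt[250:270,280:300,2]),np.median(ps[255:270,330:345,2]))
# drum face plane from scene
reg=np.zeros((480,640),bool);reg[250:335,335:410]=1
hsv=cv2.cvtColor(S["pixels"],cv2.COLOR_BGR2HSV)
m=reg&(hsv[...,1]<40)&(hsv[...,2]>120)&(S["range_z"]>0)
Q=ps[m];Q=Q[(Q[:,2]>50)&(Q[:,2]<185)]
print(len(Q),Q.min(0),Q.max(0))
rng=np.random.default_rng(0);best=None
for _ in range(500):
    a=Q[rng.choice(len(Q),3,replace=False)];n=np.cross(a[1]-a[0],a[2]-a[0]);n/=np.linalg.norm(n)+1e-9
    i=abs((Q-a[0])@n)<2
    if best is None or i.sum()>best.sum():best=i
F=Q[best];c=F.mean(0);n=np.linalg.svd(F-c)[2][2];n*=np.sign(n[0])
print("face",best.sum(),c,n,"yaw",np.arctan2(n[1],n[0]),F.min(0),F.max(0))
# rim points top
hs=cv2.cvtColor(T["pixels"],cv2.COLOR_BGR2HSV)
m=np.zeros((480,640),bool);m[190:245,375:455]=1
m&=(pt[...,2]>140)
D=pt[m];print("rim top",len(D),D.min(0),D.max(0),D.mean(0))
# handle top
m=np.zeros((480,640),bool);m[248:285,405:435]=1
m&=(pt[...,2]>40)&(pt[...,2]<130)
H=pt[m];print("handle",len(H),H.min(0),H.max(0),H.mean(0),np.percentile(H[:,2],[10,50,90]))
for nm,b in dict(tin=(230,260,305,342),wt=(236,253,345,362),hex=(205,228,445,492)).items():
    q=pt[b[0]:b[1],b[2]:b[3]].reshape(-1,3);q=q[(q[:,2]>10)&(q[:,2]<40)];print(nm,len(q),q.min(0).round(),q.max(0).round())
E
```

```text
table z 0.27542970549046686 1.8719204726629641
3807 [ 462.70585036 -237.37323732   50.17064674] [ 562.12111574 -131.85192235  176.40658766]
face 2087 [ 490.18649884 -190.20950823  124.06297626] [ 0.97313806  0.23020305 -0.00298021] yaw 0.23228737911161076 [ 475.60359528 -237.37323732   65.90114308] [ 502.79840249 -131.85192235  176.1591879 ]
rim top 1519 [ 442.02028527 -228.69766019  140.11678619] [558.01696492  -7.69481117 962.75155131] [ 510.22557293 -170.47323804  172.30197104]
handle 221 [ 411.91308293 -208.08308475   63.50639939] [ 466.04339324 -179.77980111   85.26007291] [ 439.07751759 -193.58900593   79.12010197] [75.26592597 79.58003472 82.61816452]
tin 489 [448. -33.  17.] [499.  29.  27.]
wt 75 [466. -74.  11.] [485. -54.  24.]
hex 424 [ 522. -356.   10.] [ 563. -264.   27.]
```

Run:
```python
from h import *
from scipy.optimize import least_squares
S=np.load("scene0.npz");T=np.load("top0.npz")
ps=cloud(S);pt=cloud(T)
X=np.array([np.cos(.232),np.sin(.232),0]);Y=np.array([-X[1],X[0],0])
for nm,p,b in(("top",pt,(190,245,375,455)),("scene",ps,(245,345,330,415))):
    q=p[b[0]:b[1],b[2]:b[3]].reshape(-1,3)
    s=np.c_[q@X,q@Y,q[:,2]]
    d=s[(s[:,2]>125 if nm=="top" else s[:,2]>60)&(s[:,2]<180)&(s[:,0]>435)&(s[:,0]<475)]
    if nm=="scene":
        print("face x",np.percentile(d[:,0],[5,25,50]))
    f=lambda v:np.hypot(d[:,1]-v[0],d[:,2]-v[1])-56
    r=least_squares(f,[-300,118],loss="soft_l1",f_scale=1)
    print(nm,len(d),"Xrange",np.percentile(d[:,0],[2,50,98]),"centre Y,z",r.x,"Yrange",np.percentile(d[:,1],[1,99]),np.median(abs(r.fun)))
q=pt[248:285,405:435].reshape(-1,3);q=q[(q[:,2]>60)&(q[:,2]<95)]
s=np.c_[q@X,q@Y,q[:,2]]
print("handle X",np.percentile(s[:,0],[2,98]),"Y",np.percentile(s[:,1],[2,50,98]),"top z",np.percentile(s[:,2],[50,90]))
A=np.polyfit(s[:,0],s[:,1],1);print("slope",A[0])
q=ps[310:355,318:360].reshape(-1,3);g=S["pixels"][310:355,318:360].reshape(-1,3).max(1)<50
q=q[g];s=np.c_[q@X,q@Y,q[:,2]];s=s[(s[:,2]>50)&(s[:,2]<100)];print("scene handle",len(s),np.percentile(s,[5,50,95],axis=0))
```

```text
top 1178 Xrange [435.77483638 453.65406886 471.4808388 ] centre Y,z [-290.34463005  117.87001639] Yrange [-339.35845168 -235.33839175] 0.7379331980796273
face x [436.05415632 442.99002847 452.33844385]
scene 1523 Xrange [435.32263485 452.33844385 471.01310259] centre Y,z [-290.08986198  119.00476033] Yrange [-346.48625198 -258.43166407] 0.4557382819528968
handle X [357.59787118 408.61746006] Y [-298.11175826 -289.03617488 -281.71462952] top z [79.58003472 82.61816452]
slope -0.010773269835748408
scene handle 287 [[ 355.92359631 -299.46237724   71.02207199]
 [ 374.72220171 -296.06385389   78.94833866]
 [ 402.02784373 -289.27414312   82.576704  ]]
```

```bash
cat >> h.py <<'E'
YAW=.232
X=np.array([np.cos(YAW),np.sin(YAW),0]);Y=np.array([-X[1],X[0],0]);Z=np.array([0,0,1.])
def RT(s,lean=20):
    a=np.radians(lean);z=np.sin(a)*X-np.cos(a)*Z;y=s*Y
    return np.c_[np.cross(y,z),y,z]
AX=453.3*X-290.2*Y+118*Z   # drum axis centre
E
python3 - <<'E'
from h import *
from rig import manip
o=manip.observe();R0=R.from_rotvec(o["tcp_rot"]).as_matrix();print(R0.round(3))
for s in(1,-1):
    d=R.from_matrix(R0.T@RT(s)).as_rotvec(degrees=True);print(s,d,np.linalg.norm(d))
Rt=RT(1)
h=AX-72*X-45*Z;print("handle",h)
T=np.load("top0.npz");p=cloud(T).reshape(-1,3);ok=T["range_z"].reshape(-1)>0
a=o["tcp_pos"][:2];b=(h-60*X)[:2];u=(b-a)/np.linalg.norm(b-a)
d=p[:,:2]-a;l=d@u;w=abs(d@np.array([-u[1],u[0]]))
for k in range(0,760,60):
    m=ok&(w<110)&(l>k)&(l<k+60);print(k,(a+u*k).round(),p[m,2].max().round() if m.any() else None)
E
```

```text
[[-0.971  0.239 -0.   ]
 [ 0.239  0.971 -0.001]
 [-0.    -0.001 -1.   ]]
1 [ -4.81120279 -19.64082671 -26.85603621] 33.61779925677099
-1 [-26.61779727   6.52027648 150.81660782] 153.2862365969507
handle [ 437.80845896 -194.75493128   73.        ]
0 [126. 509.] 352.0
60 [146. 453.] 350.0
120 [166. 396.] 79.0
180 [186. 340.] -50.0
240 [206. 283.] -50.0
300 [226. 227.] 3.0
360 [246. 170.] 4.0
420 [266. 113.] 2.0
480 [286.  57.] 6.0
540 [306.   0.] 6.0
600 [326. -56.] 6.0
660 [ 346. -113.] 5.0
720 [ 366. -169.] 176.0
```

Emit:
send_rows:
  steps:
    - {"travel": [0, 0, 0], "angular": [-0.8, -3.27, -4.48], "gripper": 0}
    - {"travel": [0, 0, 0], "angular": [-0.8, -3.27, -4.48], "gripper": 0}
    - {"travel": [0, 0, 0], "angular": [-0.8, -3.27, -4.48], "gripper": 0}
    - {"travel": [0, 0, 0], "angular": [-0.8, -3.27, -4.48], "gripper": 0}
    - {"travel": [0, 0, 0], "angular": [-0.8, -3.27, -4.48], "gripper": 0}
    - {"travel": [0, 0, 0], "angular": [-0.8, -3.27, -4.48], "gripper": 0}
    - {"travel": [0, -25, 0], "angular": [0, 0, 0], "gripper": 0}
    - {"travel": [0, -25, 0], "angular": [0, 0, 0], "gripper": 0}
    - {"travel": [0, -25, 0], "angular": [0, 0, 0], "gripper": 0}
    - {"travel": [0, 0, 0], "angular": [0, 0, 0], "gripper": 0}

```text
t: 0.93
tcp_pos: [143.2, 432.5, 244.8]
tcp_rot: [-0.324, 2.776, 0.054]
ft_force: [0.9, 0.9, -1.0]
opening: 85.3
grasp_force: 0.0
```

```bash
cat >> h.py <<'E'
def go(target,s=1):
    from rig import manip
    o=manip.observe();Rm=R.from_rotvec(o["tcp_rot"]).as_matrix()
    print("t",o["t"],"joints",o["joints"].round(2),"tcp",o["tcp_pos"].round(1),"F",o["ft_force"].round(2),"open",o["opening"],"grip",o["grasp_force"])
    print("travel",(Rm.T@(target-o["tcp_pos"])).round(1),"ang",R.from_matrix(Rm.T@RT(s)).as_rotvec(degrees=True).round(2))
ZT=RT(1)[:,2]
H=AX-72*X-45*Z
E
python3 -c "
from h import *
go(H-145*ZT)"
```

```text
t 0.9333 joints [ 1.46  0.03 -0.32  1.11 -0.33  1.21] tcp [143.2 432.5 244.8] F [ 0.9   0.86 -1.04] open 85.28138663056126 grip 0.0
travel [ -74.7 -678.1   66.4] ang [-0.1  -0.03  0.04]
```

Emit:
send_rows:
  steps:
    - {"travel": [-3.7, -33.9, 3.3], "angular": [0, 0, 0], "gripper": 0}
    - {"travel": [-3.7, -33.9, 3.3], "angular": [0, 0, 0], "gripper": 0}
    - {"travel": [-3.7, -33.9, 3.3], "angular": [0, 0, 0], "gripper": 0}
    - {"travel": [-3.7, -33.9, 3.3], "angular": [0, 0, 0], "gripper": 0}
    - {"travel": [-3.7, -33.9, 3.3], "angular": [0, 0, 0], "gripper": 0}
    - {"travel": [-3.7, -33.9, 3.3], "angular": [0, 0, 0], "gripper": 0}
    - {"travel": [-3.7, -33.9, 3.3], "angular": [0, 0, 0], "gripper": 0}
    - {"travel": [-3.7, -33.9, 3.3], "angular": [0, 0, 0], "gripper": 0}
    - {"travel": [-3.7, -33.9, 3.3], "angular": [0, 0, 0], "gripper": 0}
    - {"travel": [-3.7, -33.9, 3.3], "angular": [0, 0, 0], "gripper": 0}

```text
t: 1.77
tcp_pos: [261.6, 128.9, 227.4]
tcp_rot: [-0.324, 2.775, 0.059]
ft_force: [0.8, 0.9, -0.2]
opening: 84.9
grasp_force: 0.0
```

Emit:
send_rows:
  steps:
    - {"travel": [-3.7, -33.9, 3.3], "angular": [0, 0, 0], "gripper": 0}
    - {"travel": [-3.7, -33.9, 3.3], "angular": [0, 0, 0], "gripper": 0}
    - {"travel": [-3.7, -33.9, 3.3], "angular": [0, 0, 0], "gripper": 0}
    - {"travel": [-3.7, -33.9, 3.3], "angular": [0, 0, 0], "gripper": 0}
    - {"travel": [-3.7, -33.9, 3.3], "angular": [0, 0, 0], "gripper": 0}
    - {"travel": [-3.7, -33.9, 3.3], "angular": [0, 0, 0], "gripper": 0}
    - {"travel": [-3.7, -33.9, 3.3], "angular": [0, 0, 0], "gripper": 0}
    - {"travel": [-3.7, -33.9, 3.3], "angular": [0, 0, 0], "gripper": 0}
    - {"travel": [-3.7, -33.9, 3.3], "angular": [0, 0, 0], "gripper": 0}
    - {"travel": [0, 0, 0], "angular": [0, 0, 0], "gripper": 0}

```text
t: 2.6
tcp_pos: [361.3, -124.1, 212.1]
tcp_rot: [-0.317, 2.781, 0.054]
ft_force: [0.5, 0.8, 0.5]
opening: 85.4
grasp_force: 0.0
```

```bash
python3 -c "
from h import *
go(H-145*ZT)"
```

```text
t 2.6 joints [-0.5  -0.19 -0.6   0.9   0.23 -0.7 ] tcp [ 361.3 -124.1  212.1] F [0.52 0.79 0.51] open 85.43561864632167 grip 0.0
travel [ -7.5 -86.3   5.8] ang [-0.13 -0.28 -0.25]
```

Emit:
send_rows:
  steps:
    - {"travel": [-1.5, -17.3, 1.2], "angular": [0, -0.1, 0], "gripper": 0}
    - {"travel": [-1.5, -17.3, 1.2], "angular": [0, 0, 0], "gripper": 0}
    - {"travel": [-1.5, -17.3, 1.2], "angular": [0, 0, 0], "gripper": 0}
    - {"travel": [-1.5, -17.3, 1.2], "angular": [0, 0, 0], "gripper": 0}
    - {"travel": [-1.5, -17.3, 1.2], "angular": [0, 0, 0], "gripper": 0}
    - {"travel": [0, 0, 25], "angular": [0, 0, 0], "gripper": 0}
    - {"travel": [0, 0, 25], "angular": [0, 0, 0], "gripper": 0}
    - {"travel": [0, 0, 25], "angular": [0, 0, 0], "gripper": 0}
    - {"travel": [0, 0, 20], "angular": [0, 0, 0], "gripper": 0}
    - {"travel": [0, 0, 0], "angular": [0, 0, 0], "gripper": 0}

```text
t: 3.43
tcp_pos: [418.0, -191.8, 116.1]
tcp_rot: [-0.324, 2.783, 0.063]
ft_force: [-0.5, 0.8, -0.5]
opening: 85.4
grasp_force: 0.0
```

Run:
```python
from h import *
from rig import cams
go(H+5*ZT)
c=cams.capture("scene");cv2.imwrite("pics/s1.png",cv2.resize(c["pixels"][190:400,220:500],None,fx=2.8,fy=2.8))
```

```text
t 3.4333 joints [-0.59  0.07 -0.64  0.63  0.25 -0.79] tcp [ 418.  -191.8  116.1] F [-0.54  0.83 -0.48] open 85.43039093232215 grip 0.0
travel [-3.1 -7.7 51.8] ang [ 0.3  -0.43 -0.06]
```

View pics/s1.png

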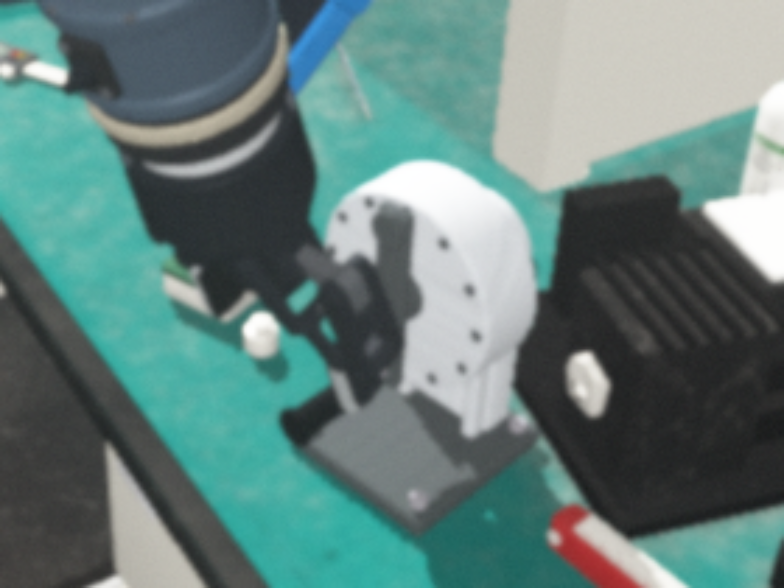

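The gripper stands above and in front of the drum. The handle's tip shows at (295,420) below the fingers, and nothing has been touched. Next I shift sideways, descend and close.

Emit:
send_rows:
  steps:
    - {"travel": [-1.5, -3.5, 0], "angular": [0.3, -0.4, 0], "gripper": 0}
    - {"travel": [-1.5, -3.5, 0], "angular": [0, 0, 0], "gripper": 0}
    - {"travel": [0, 0, 15], "angular": [0, 0, 0], "gripper": 0}
    - {"travel": [0, 0, 15], "angular": [0, 0, 0], "gripper": 0}
    - {"travel": [0, 0, 12], "angular": [0, 0, 0], "gripper": 0}
    - {"travel": [0, 0, 8], "angular": [0, 0, 0], "gripper": 0}
    - {"travel": [0, 0, 0], "angular": [0, 0, 0], "gripper": 0}
    - {"travel": [0, 0, 0], "angular": [0, 0, 0], "gripper": 0}

```text
t: 4.15
tcp_pos: [440.4, -196.1, 74.2]
tcp_rot: [-0.322, 2.772, 0.051]
ft_force: [-1.0, 0.1, -0.2]
opening: 85.3
grasp_force: 0.0
```

```bash
python3 -c "
from h import *
go(H+5*ZT)"
```

```text
t 4.15 joints [-0.57  0.15 -0.69  0.48  0.25 -0.77] tcp [ 440.4 -196.1   74.2] F [-0.97  0.09 -0.24] open 85.3015789604904 grip 0.0
travel [2.5 1.9 5.3] ang [-0.26  0.21 -0.  ]
```

Emit:
send_rows:
  steps:
    - {"travel": [2.5, 1.5, 5], "angular": [0, 0, 0], "gripper": 0}
    - {"travel": [0, 0, 0], "angular": [0, 0, 0], "gripper": 120}
    - {"travel": [0, 0, 0], "angular": [0, 0, 0], "gripper": 255}
    - {"travel": [0, 0, 0], "angular": [0, 0, 0], "gripper": 255}
    - {"travel": [0, 0, 0], "angular": [0, 0, 0], "gripper": 255}
    - {"travel": [0, 0, 0], "angular": [0, 0, 0], "gripper": 255}
    - {"travel": [0, 0, 0], "angular": [0, 0, 0], "gripper": 255}
    - {"travel": [0, 0, 0], "angular": [0, 0, 0], "gripper": 255}
    - {"travel": [0, 0, 0], "angular": [0, 0, 0], "gripper": 255}
    - {"travel": [0, 0, 0], "angular": [0, 0, 0], "gripper": 255}

```text
t: 4.98
tcp_pos: [439.4, -194.8, 68.3]
tcp_rot: [-0.322, 2.772, 0.051]
ft_force: [-2.7, -2.6, 5.6]
opening: 14.1
grasp_force: 58.5
```

```bash
python3 -c "
from h import *
go(H+5*ZT)"
```

```text
t 4.9833 joints [-0.57  0.16 -0.7   0.46  0.25 -0.77] tcp [ 439.4 -194.8   68.3] F [-2.66 -2.6   5.65] open 14.137023064012089 grip 58.513811230659485
travel [-0.2  0.4  0. ] ang [-0.28  0.21 -0.01]
```

```bash
cat > tab.py <<'E'
from h import *
def tab(q0,q1,step,rad=45):
    q=np.radians(np.arange(q0,q1+np.sign(step)*.1,step))
    dY=-rad*np.sin(q);dz=-rad*np.cos(q)
    c=np.c_[-.342*dz,dY,-.94*dz].round(1);c=np.diff(c,axis=0)
    for i,r in enumerate(c):print(round(np.degrees(q[i+1])),r.round(1).tolist())
E
python3 -c "
from tab import *
tab(0,360,6/2)"
```

```text
3 [0.0, -2.4, -0.1]
6 [-0.1, -2.3, -0.1]
9 [-0.1, -2.3, -0.3]
12 [-0.1, -2.4, -0.4]
15 [-0.2, -2.2, -0.5]
18 [-0.3, -2.3, -0.7]
21 [-0.2, -2.2, -0.7]
24 [-0.3, -2.2, -0.9]
27 [-0.4, -2.1, -0.9]
30 [-0.4, -2.1, -1.1]
33 [-0.4, -2.0, -1.1]
36 [-0.4, -2.0, -1.3]
39 [-0.5, -1.8, -1.3]
42 [-0.6, -1.8, -1.5]
45 [-0.5, -1.7, -1.5]
48 [-0.6, -1.6, -1.6]
51 [-0.6, -1.6, -1.7]
54 [-0.7, -1.4, -1.7]
57 [-0.6, -1.3, -1.9]
60 [-0.7, -1.3, -1.8]
63 [-0.7, -1.1, -2.0]
66 [-0.7, -1.0, -2.0]
69 [-0.8, -0.9, -2.0]
72 [-0.7, -0.8, -2.1]
75 [-0.8, -0.7, -2.2]
78 [-0.8, -0.5, -2.1]
81 [-0.8, -0.4, -2.2]
84 [-0.8, -0.4, -2.2]
87 [-0.8, -0.1, -2.2]
90 [-0.8, -0.1, -2.2]
93 [-0.8, 0.1, -2.2]
96 [-0.8, 0.1, -2.2]
99 [-0.8, 0.4, -2.2]
102 [-0.8, 0.4, -2.2]
105 [-0.8, 0.5, -2.1]
108 [-0.8, 0.7, -2.2]
111 [-0.7, 0.8, -2.1]
114 [-0.8, 0.9, -2.0]
117 [-0.7, 1.0, -2.0]
120 [-0.7, 1.1, -1.9]
123 [-0.7, 1.3, -1.9]
126 [-0.6, 1.3, -1.9]
129 [-0.7, 1.4, -1.7]
132 [-0.6, 1.6, -1.7]
135 [-0.6, 1.6, -1.6]
138 [-0.5, 1.7, -1.5]
141 [-0.6, 1.8, -1.5]
144 [-0.5, 1.8, -1.3]
147 [-0.4, 2.0, -1.3]
150 [-0.4, 2.0, -1.1]
153 [-0
[... 741 characters left out ...]
 0.4, 2.2]
264 [0.8, 0.4, 2.2]
267 [0.8, 0.1, 2.2]
270 [0.8, 0.1, 2.2]
273 [0.8, -0.1, 2.2]
276 [0.8, -0.1, 2.2]
279 [0.8, -0.4, 2.2]
282 [0.8, -0.4, 2.2]
285 [0.8, -0.5, 2.1]
288 [0.8, -0.7, 2.2]
291 [0.7, -0.8, 2.1]
294 [0.8, -0.9, 2.0]
297 [0.7, -1.0, 2.0]
300 [0.7, -1.1, 2.0]
303 [0.7, -1.3, 1.8]
306 [0.6, -1.3, 1.9]
309 [0.7, -1.4, 1.7]
312 [0.6, -1.6, 1.7]
315 [0.6, -1.6, 1.6]
318 [0.5, -1.7, 1.5]
321 [0.6, -1.8, 1.5]
324 [0.5, -1.8, 1.3]
327 [0.4, -2.0, 1.3]
330 [0.4, -2.0, 1.1]
333 [0.4, -2.1, 1.1]
336 [0.4, -2.1, 0.9]
339 [0.3, -2.2, 0.9]
342 [0.2, -2.2, 0.7]
345 [0.3, -2.3, 0.7]
348 [0.2, -2.2, 0.5]
351 [0.1, -2.4, 0.4]
354 [0.1, -2.3, 0.3]
357 [0.1, -2.3, 0.1]
360 [0.0, -2.4, 0.1]
```

Emit:
send_rows:
  steps:
    - {"travel": [0, -2.4, -0.1], "angular": [0, 0, 0], "gripper": 255}
    - {"travel": [-0.1, -2.3, -0.1], "angular": [0, 0, 0], "gripper": 255}
    - {"travel": [-0.1, -2.3, -0.3], "angular": [0, 0, 0], "gripper": 255}
    - {"travel": [-0.1, -2.4, -0.4], "angular": [0, 0, 0], "gripper": 255}
    - {"travel": [-0.2, -2.2, -0.5], "angular": [0, 0, 0], "gripper": 255}

```text
t: 5.4
tcp_pos: [441.9, -205.5, 69.6]
tcp_rot: [-0.322, 2.772, 0.053]
ft_force: [-2.3, 1.6, 4.8]
opening: 14.0
grasp_force: 58.5
```

Emit:
send_rows:
  steps:
    - {"travel": [-0.3, -2.3, -0.7], "angular": [0, 0, 0], "gripper": 255}
    - {"travel": [-0.2, -2.2, -0.7], "angular": [0, 0, 0], "gripper": 255}
    - {"travel": [-0.3, -2.2, -0.9], "angular": [0, 0, 0], "gripper": 255}
    - {"travel": [-0.4, -2.1, -0.9], "angular": [0, 0, 0], "gripper": 255}
    - {"travel": [-0.4, -2.1, -1.1], "angular": [0, 0, 0], "gripper": 255}

```text
t: 5.82
tcp_pos: [444.4, -216.5, 74.2]
tcp_rot: [-0.322, 2.772, 0.052]
ft_force: [0.8, 0.8, 1.0]
opening: 14.1
grasp_force: 58.4
```

```bash
cat >> tab.py <<'E'
def dec(p,f):
    # radial(outward)/tangential(+q) components of the force on the tool, angle from the TCP
    g=np.array(p)-5*ZT-AX; y=g@Y;z=g[2];q=np.arctan2(-y,-z)
    er=-np.sin(q)*Y-np.cos(q)*Z;et=-np.cos(q)*Y+np.sin(q)*Z
    f=np.array(f);return np.round([np.degrees(q)%360,np.hypot(y,z),f@er,f@et,f@X],2)
E
python3 -c "
from tab import *
go(H)
from rig import manip
o=manip.observe();print(dec(o['tcp_pos'],o['ft_force']))"
```

```text
t 5.8167 joints [-0.6   0.18 -0.65  0.5   0.26 -0.8 ] tcp [ 444.4 -216.5   74.2] F [0.79 0.78 0.96] open 14.09822461770024 grip 58.399057388305664
travel [ 1.8 22.6  0.5] ang [-0.22  0.19 -0.01]
[ 3.005e+01  4.521e+01 -1.120e+00 -2.000e-02  9.500e-01]
```

Emit:
send_rows:
  steps:
    - {"travel": [-0.4, -2.0, -1.1], "angular": [0, 0, 0], "gripper": 255}
    - {"travel": [-0.4, -2.0, -1.3], "angular": [0, 0, 0], "gripper": 255}
    - {"travel": [-0.5, -1.8, -1.3], "angular": [0, 0, 0], "gripper": 255}
    - {"travel": [-0.6, -1.8, -1.5], "angular": [0, 0, 0], "gripper": 255}
    - {"travel": [-0.5, -1.7, -1.5], "angular": [0, 0, 0], "gripper": 255}

```text
t: 6.23
tcp_pos: [446.6, -225.8, 81.5]
tcp_rot: [-0.322, 2.772, 0.051]
ft_force: [1.7, -0.7, -1.8]
opening: 14.2
grasp_force: 58.4
```

Emit:
send_rows:
  steps:
    - {"travel": [-0.6, -1.6, -1.6], "angular": [0, 0, 0], "gripper": 255}
    - {"travel": [-0.6, -1.6, -1.7], "angular": [0, 0, 0], "gripper": 255}
    - {"travel": [-0.7, -1.4, -1.7], "angular": [0, 0, 0], "gripper": 255}
    - {"travel": [-0.6, -1.3, -1.9], "angular": [0, 0, 0], "gripper": 255}
    - {"travel": [-0.7, -1.3, -1.8], "angular": [0, 0, 0], "gripper": 255}

```text
t: 6.65
tcp_pos: [448.2, -232.8, 90.9]
tcp_rot: [-0.322, 2.772, 0.051]
ft_force: [1.0, -2.1, -2.0]
opening: 14.2
grasp_force: 58.5
```

Emit:
send_rows:
  steps:
    - {"travel": [-0.7, -1.1, -2.0], "angular": [0, 0, 0], "gripper": 255}
    - {"travel": [-0.7, -1.0, -2.0], "angular": [0, 0, 0], "gripper": 255}
    - {"travel": [-0.8, -0.9, -2.0], "angular": [0, 0, 0], "gripper": 255}
    - {"travel": [-0.7, -0.8, -2.1], "angular": [0, 0, 0], "gripper": 255}
    - {"travel": [-0.8, -0.7, -2.2], "angular": [0, 0, 0], "gripper": 255}

```text
t: 7.07
tcp_pos: [449.3, -237.2, 102.0]
tcp_rot: [-0.322, 2.772, 0.051]
ft_force: [3.0, -5.3, -3.0]
opening: 14.4
grasp_force: 58.6
```

Emit:
send_rows:
  steps:
    - {"travel": [-0.8, -0.5, -2.1], "angular": [0, 0, 0], "gripper": 255}
    - {"travel": [-0.8, -0.4, -2.2], "angular": [0, 0, 0], "gripper": 255}
    - {"travel": [-0.8, -0.4, -2.2], "angular": [0, 0, 0], "gripper": 255}
    - {"travel": [-0.8, -0.1, -2.2], "angular": [0, 0, 0], "gripper": 255}
    - {"travel": [-0.8, -0.1, -2.2], "angular": [0, 0, 0], "gripper": 255}

```text
t: 7.48
tcp_pos: [449.6, -238.6, 113.7]
tcp_rot: [-0.321, 2.772, 0.05]
ft_force: [1.7, -4.8, -1.1]
opening: 14.0
grasp_force: 58.6
```

```bash
python3 -c "
from tab import *
go(H)
from rig import manip
o=manip.observe();print(dec(o['tcp_pos'],o['ft_force']))"
```

```text
t 7.4833 joints [-0.64  0.15 -0.55  0.63  0.26 -0.84] tcp [ 449.6 -238.6  113.7] F [ 1.66 -4.82 -1.1 ] open 14.01776232348434 grip 58.63445699214935
travel [15.4 45.6 37.5] ang [-0.29  0.21 -0.01]
[90.49 45.42  5.07 -1.15  0.51]
```

Emit:
send_rows:
  steps:
    - {"travel": [-0.8, 0.1, -2.2], "angular": [0, 0, 0], "gripper": 255}
    - {"travel": [-0.8, 0.1, -2.2], "angular": [0, 0, 0], "gripper": 255}
    - {"travel": [-0.8, 0.4, -2.2], "angular": [0, 0, 0], "gripper": 255}
    - {"travel": [-0.8, 0.4, -2.2], "angular": [0, 0, 0], "gripper": 255}
    - {"travel": [-0.8, 0.5, -2.1], "angular": [0, 0, 0], "gripper": 255}

```text
t: 7.9
tcp_pos: [449.2, -237.1, 125.4]
tcp_rot: [-0.321, 2.772, 0.051]
ft_force: [1.7, -4.3, -1.0]
opening: 14.0
grasp_force: 58.7
```

Emit:
send_rows:
  steps:
    - {"travel": [-0.8, 0.7, -2.2], "angular": [0, 0, 0], "gripper": 255}
    - {"travel": [-0.7, 0.8, -2.1], "angular": [0, 0, 0], "gripper": 255}
    - {"travel": [-0.8, 0.9, -2.0], "angular": [0, 0, 0], "gripper": 255}
    - {"travel": [-0.7, 1.0, -2.0], "angular": [0, 0, 0], "gripper": 255}
    - {"travel": [-0.7, 1.1, -1.9], "angular": [0, 0, 0], "gripper": 255}

```text
t: 8.32
tcp_pos: [448.2, -232.6, 136.2]
tcp_rot: [-0.322, 2.771, 0.051]
ft_force: [1.3, -4.4, -0.9]
opening: 14.2
grasp_force: 58.7
```

Emit:
send_rows:
  steps:
    - {"travel": [-0.7, 1.3, -1.9], "angular": [0, 0, 0], "gripper": 255}
    - {"travel": [-0.6, 1.3, -1.9], "angular": [0, 0, 0], "gripper": 255}
    - {"travel": [-0.7, 1.4, -1.7], "angular": [0, 0, 0], "gripper": 255}
    - {"travel": [-0.6, 1.6, -1.7], "angular": [0, 0, 0], "gripper": 255}
    - {"travel": [-0.6, 1.6, -1.6], "angular": [0, 0, 0], "gripper": 255}

```text
t: 8.73
tcp_pos: [446.5, -225.4, 145.5]
tcp_rot: [-0.322, 2.771, 0.051]
ft_force: [1.0, -4.4, 0.2]
opening: 13.7
grasp_force: 58.8
```

Emit:
send_rows:
  steps:
    - {"travel": [-0.5, 1.7, -1.5], "angular": [0, 0, 0], "gripper": 255}
    - {"travel": [-0.6, 1.8, -1.5], "angular": [0, 0, 0], "gripper": 255}
    - {"travel": [-0.5, 1.8, -1.3], "angular": [0, 0, 0], "gripper": 255}
    - {"travel": [-0.4, 2.0, -1.3], "angular": [0, 0, 0], "gripper": 255}
    - {"travel": [-0.4, 2.0, -1.1], "angular": [0, 0, 0], "gripper": 255}

```text
t: 9.15
tcp_pos: [444.3, -216.2, 152.6]
tcp_rot: [-0.322, 2.771, 0.051]
ft_force: [1.6, -4.8, 0.0]
opening: 14.4
grasp_force: 58.8
```

Emit:
send_rows:
  steps:
    - {"travel": [-0.4, 2.1, -1.1], "angular": [0, 0, 0], "gripper": 255}
    - {"travel": [-0.4, 2.1, -0.9], "angular": [0, 0, 0], "gripper": 255}
    - {"travel": [-0.3, 2.2, -0.9], "angular": [0, 0, 0], "gripper": 255}
    - {"travel": [-0.2, 2.2, -0.7], "angular": [0, 0, 0], "gripper": 255}
    - {"travel": [-0.3, 2.3, -0.7], "angular": [0, 0, 0], "gripper": 255}

```text
t: 9.57
tcp_pos: [441.8, -205.5, 157.0]
tcp_rot: [-0.322, 2.771, 0.051]
ft_force: [2.3, -3.7, -0.2]
opening: 14.4
grasp_force: 58.7
```

Emit:
send_rows:
  steps:
    - {"travel": [-0.2, 2.2, -0.5], "angular": [0, 0, 0], "gripper": 255}
    - {"travel": [-0.1, 2.4, -0.4], "angular": [0, 0, 0], "gripper": 255}
    - {"travel": [-0.1, 2.3, -0.3], "angular": [0, 0, 0], "gripper": 255}
    - {"travel": [-0.1, 2.3, -0.1], "angular": [0, 0, 0], "gripper": 255}
    - {"travel": [0, 2.4, -0.1], "angular": [0, 0, 0], "gripper": 255}

```text
t: 9.98
tcp_pos: [439.1, -194.2, 158.3]
tcp_rot: [-0.322, 2.771, 0.051]
ft_force: [3.9, -3.7, -0.5]
opening: 14.3
grasp_force: 58.6
```

```bash
cat > data.py <<'E'
D=[([441.9,-205.5,69.6],[-2.3,1.6,4.8]),([444.4,-216.5,74.2],[.8,.8,1]),([446.6,-225.8,81.5],[1.7,-.7,-1.8]),([448.2,-232.8,90.9],[1,-2.1,-2]),([449.3,-237.2,102],[3,-5.3,-3]),([449.6,-238.6,113.7],[1.7,-4.8,-1.1])]
E
python3 -c "
from tab import *
from data import D
for p,f in D:print(dec(p,f))
from rig import manip
o=manip.observe();print(dec(o['tcp_pos'],o['ft_force']))"
```

```text
[14.62 45.16 -5.17 -0.81 -1.87]
[ 3.011e+01  4.520e+01 -1.160e+00 -1.000e-02  9.600e-01]
[45.39 45.28  2.03 -0.53  1.49]
[60.39 45.34  2.96 -0.62  0.49]
[75.58 45.38  6.41 -1.45  1.7 ]
[90.5  45.38  5.05 -1.14  0.55]
[180.36  45.02  -0.54  -4.47   2.95]
```

Emit:
send_rows:
  steps:
    - {"travel": [0, 2.4, 0.1], "angular": [0, 0, 0], "gripper": 255}
    - {"travel": [0.1, 2.3, 0.1], "angular": [0, 0, 0], "gripper": 255}
    - {"travel": [0.1, 2.3, 0.3], "angular": [0, 0, 0], "gripper": 255}
    - {"travel": [0.1, 2.4, 0.4], "angular": [0, 0, 0], "gripper": 255}
    - {"travel": [0.2, 2.2, 0.5], "angular": [0, 0, 0], "gripper": 255}

```text
t: 10.4
tcp_pos: [436.5, -182.9, 156.7]
tcp_rot: [-0.322, 2.771, 0.051]
ft_force: [3.6, -5.6, -1.9]
opening: 14.0
grasp_force: 58.5
```

Emit:
send_rows:
  steps:
    - {"travel": [0.3, 2.3, 0.7], "angular": [0, 0, 0], "gripper": 255}
    - {"travel": [0.2, 2.2, 0.7], "angular": [0, 0, 0], "gripper": 255}
    - {"travel": [0.3, 2.2, 0.9], "angular": [0, 0, 0], "gripper": 255}
    - {"travel": [0.4, 2.1, 0.9], "angular": [0, 0, 0], "gripper": 255}
    - {"travel": [0.4, 2.1, 1.1], "angular": [0, 0, 0], "gripper": 255}

```text
t: 10.82
tcp_pos: [434.1, -172.6, 152.2]
tcp_rot: [-0.322, 2.771, 0.05]
ft_force: [3.2, -6.4, -1.3]
opening: 14.0
grasp_force: 58.6
```

Emit:
send_rows:
  steps:
    - {"travel": [0.4, 2.0, 1.1], "angular": [0, 0, 0], "gripper": 255}
    - {"travel": [0.4, 2.0, 1.3], "angular": [0, 0, 0], "gripper": 255}
    - {"travel": [0.5, 1.8, 1.3], "angular": [0, 0, 0], "gripper": 255}
    - {"travel": [0.6, 1.8, 1.5], "angular": [0, 0, 0], "gripper": 255}
    - {"travel": [0.5, 1.7, 1.5], "angular": [0, 0, 0], "gripper": 255}

```text
t: 11.23
tcp_pos: [432.0, -163.7, 145.1]
tcp_rot: [-0.322, 2.771, 0.05]
ft_force: [2.4, -6.9, 0.3]
opening: 14.6
grasp_force: 58.8
```

Emit:
send_rows:
  steps:
    - {"travel": [0.6, 1.6, 1.6], "angular": [0, 0, 0], "gripper": 255}
    - {"travel": [0.6, 1.6, 1.7], "angular": [0, 0, 0], "gripper": 255}
    - {"travel": [0.7, 1.4, 1.7], "angular": [0, 0, 0], "gripper": 255}
    - {"travel": [0.6, 1.3, 1.9], "angular": [0, 0, 0], "gripper": 255}
    - {"travel": [0.7, 1.3, 1.8], "angular": [0, 0, 0], "gripper": 255}

```text
t: 11.65
tcp_pos: [430.4, -156.8, 135.8]
tcp_rot: [-0.321, 2.771, 0.049]
ft_force: [2.3, -7.6, 0.9]
opening: 13.9
grasp_force: 58.9
```

Emit:
send_rows:
  steps:
    - {"travel": [0.7, 1.1, 2.0], "angular": [0, 0, 0], "gripper": 255}
    - {"travel": [0.7, 1.0, 2.0], "angular": [0, 0, 0], "gripper": 255}
    - {"travel": [0.8, 0.9, 2.0], "angular": [0, 0, 0], "gripper": 255}
    - {"travel": [0.7, 0.8, 2.1], "angular": [0, 0, 0], "gripper": 255}
    - {"travel": [0.8, 0.7, 2.2], "angular": [0, 0, 0], "gripper": 255}

```text
t: 12.07
tcp_pos: [429.4, -152.5, 124.9]
tcp_rot: [-0.321, 2.771, 0.05]
ft_force: [0.4, -6.3, 2.3]
opening: 13.9
grasp_force: 59.1
```

Emit:
send_rows:
  steps:
    - {"travel": [0.8, 0.5, 2.1], "angular": [0, 0, 0], "gripper": 255}
    - {"travel": [0.8, 0.4, 2.2], "angular": [0, 0, 0], "gripper": 255}
    - {"travel": [0.8, 0.4, 2.2], "angular": [0, 0, 0], "gripper": 255}
    - {"travel": [0.8, 0.1, 2.2], "angular": [0, 0, 0], "gripper": 255}
    - {"travel": [0.8, 0.1, 2.2], "angular": [0, 0, 0], "gripper": 255}

```text
t: 12.48
tcp_pos: [429.1, -151.0, 113.3]
tcp_rot: [-0.321, 2.771, 0.05]
ft_force: [-0.7, -6.5, 4.6]
opening: 14.0
grasp_force: 59.2
```

Emit:
send_rows:
  steps:
    - {"travel": [0.8, -0.1, 2.2], "angular": [0, 0, 0], "gripper": 255}
    - {"travel": [0.8, -0.1, 2.2], "angular": [0, 0, 0], "gripper": 255}
    - {"travel": [0.8, -0.4, 2.2], "angular": [0, 0, 0], "gripper": 255}
    - {"travel": [0.8, -0.4, 2.2], "angular": [0, 0, 0], "gripper": 255}
    - {"travel": [0.8, -0.5, 2.1], "angular": [0, 0, 0], "gripper": 255}

```text
t: 12.9
tcp_pos: [429.5, -152.4, 101.7]
tcp_rot: [-0.321, 2.771, 0.05]
ft_force: [0.4, -6.3, 4.9]
opening: 14.0
grasp_force: 59.3
```

Emit:
send_rows:
  steps:
    - {"travel": [0.8, -0.7, 2.2], "angular": [0, 0, 0], "gripper": 255}
    - {"travel": [0.7, -0.8, 2.1], "angular": [0, 0, 0], "gripper": 255}
    - {"travel": [0.8, -0.9, 2.0], "angular": [0, 0, 0], "gripper": 255}
    - {"travel": [0.7, -1.0, 2.0], "angular": [0, 0, 0], "gripper": 255}
    - {"travel": [0.7, -1.1, 2.0], "angular": [0, 0, 0], "gripper": 255}

```text
t: 13.32
tcp_pos: [430.5, -156.8, 90.8]
tcp_rot: [-0.321, 2.772, 0.05]
ft_force: [-1.8, -5.2, 5.8]
opening: 14.2
grasp_force: 59.4
```

Emit:
send_rows:
  steps:
    - {"travel": [0.7, -1.3, 1.8], "angular": [0, 0, 0], "gripper": 255}
    - {"travel": [0.6, -1.3, 1.9], "angular": [0, 0, 0], "gripper": 255}
    - {"travel": [0.7, -1.4, 1.7], "angular": [0, 0, 0], "gripper": 255}
    - {"travel": [0.6, -1.6, 1.7], "angular": [0, 0, 0], "gripper": 255}
    - {"travel": [0.6, -1.6, 1.6], "angular": [0, 0, 0], "gripper": 255}

```text
t: 13.73
tcp_pos: [432.1, -163.7, 81.6]
tcp_rot: [-0.322, 2.771, 0.051]
ft_force: [-2.1, -4.2, 7.2]
opening: 14.5
grasp_force: 59.5
```

Emit:
send_rows:
  steps:
    - {"travel": [0.5, -1.7, 1.5], "angular": [0, 0, 0], "gripper": 255}
    - {"travel": [0.6, -1.8, 1.5], "angular": [0, 0, 0], "gripper": 255}
    - {"travel": [0.5, -1.8, 1.3], "angular": [0, 0, 0], "gripper": 255}
    - {"travel": [0.4, -2.0, 1.3], "angular": [0, 0, 0], "gripper": 255}
    - {"travel": [0.4, -2.0, 1.1], "angular": [0, 0, 0], "gripper": 255}

```text
t: 14.15
tcp_pos: [434.2, -172.6, 74.5]
tcp_rot: [-0.322, 2.771, 0.052]
ft_force: [-2.3, -2.6, 7.1]
opening: 14.2
grasp_force: 59.6
```

Emit:
send_rows:
  steps:
    - {"travel": [0.4, -2.1, 1.1], "angular": [0, 0, 0], "gripper": 255}
    - {"travel": [0.4, -2.1, 0.9], "angular": [0, 0, 0], "gripper": 255}
    - {"travel": [0.3, -2.2, 0.9], "angular": [0, 0, 0], "gripper": 255}
    - {"travel": [0.2, -2.2, 0.7], "angular": [0, 0, 0], "gripper": 255}
    - {"travel": [0.3, -2.3, 0.7], "angular": [0, 0, 0], "gripper": 255}

```text
t: 14.57
tcp_pos: [436.6, -182.9, 69.9]
tcp_rot: [-0.322, 2.771, 0.053]
ft_force: [-2.1, -2.3, 9.6]
opening: 14.2
grasp_force: 59.7
```

Emit:
send_rows:
  steps:
    - {"travel": [0.2, -2.2, 0.5], "angular": [0, 0, 0], "gripper": 255}
    - {"travel": [0.1, -2.4, 0.4], "angular": [0, 0, 0], "gripper": 255}
    - {"travel": [0.1, -2.3, 0.3], "angular": [0, 0, 0], "gripper": 255}
    - {"travel": [0.1, -2.3, 0.1], "angular": [0, 0, 0], "gripper": 255}
    - {"travel": [0, -2.4, 0.1], "angular": [0, 0, 0], "gripper": 255}

```text
t: 14.98
tcp_pos: [439.1, -193.7, 68.3]
tcp_rot: [-0.322, 2.771, 0.054]
ft_force: [-1.7, -0.3, 5.8]
opening: 14.5
grasp_force: 59.4
```

```bash
cat >> data.py <<'E'
D+=[([449.2,-237.1,125.4],[1.7,-4.3,-1]),([448.2,-232.6,136.2],[1.3,-4.4,-.9]),([446.5,-225.4,145.5],[1,-4.4,.2]),([444.3,-216.2,152.6],[1.6,-4.8,0]),([441.8,-205.5,157],[2.3,-3.7,-.2]),([439.1,-194.2,158.3],[3.9,-3.7,-.5]),
([436.5,-182.9,156.7],[3.6,-5.6,-1.9]),([434.1,-172.6,152.2],[3.2,-6.4,-1.3]),([432,-163.7,145.1],[2.4,-6.9,.3]),([430.4,-156.8,135.8],[2.3,-7.6,.9]),([429.4,-152.5,124.9],[.4,-6.3,2.3]),([429.1,-151,113.3],[-.7,-6.5,4.6]),
([429.5,-152.4,101.7],[.4,-6.3,4.9]),([430.5,-156.8,90.8],[-1.8,-5.2,5.8]),([432.1,-163.7,81.6],[-2.1,-4.2,7.2]),([434.2,-172.6,74.5],[-2.3,-2.6,7.1]),([436.6,-182.9,69.9],[-2.1,-2.3,9.6]),([439.1,-193.7,68.3],[-1.7,-.3,5.8])]
E
cat > fit.py <<'E'
from tab import *
from data import D
for b in([0,0,0],[.1,.7,-.3]):
    A=np.array([dec(p,np.array(f)-b) for p,f in D])
    if b[1]==0:
        print(A[:,[0,2,3]])
    q=np.radians(A[:,0]);T=-A[:,3]*.045
    M=np.c_[np.ones(len(q)),np.sin(q),np.cos(q)]
    c,*_=np.linalg.lstsq(M,T,rcond=None)
    # T=c0+a sin(q-qd)
    print(b,"fric",c[0],"amp",np.hypot(c[1],c[2]),"qdown",np.degrees(np.arctan2(-c[2],c[1])),"rms N",np.std(T-M@c)/.045)
    c,*_=np.linalg.lstsq(M,A[:,2],rcond=None);print("radial",c)
E
python3 fit.py
```

```text
[[ 1.4620e+01 -5.1700e+00 -8.1000e-01]
 [ 3.0110e+01 -1.1600e+00 -1.0000e-02]
 [ 4.5390e+01  2.0300e+00 -5.3000e-01]
 [ 6.0390e+01  2.9600e+00 -6.2000e-01]
 [ 7.5580e+01  6.4100e+00 -1.4500e+00]
 [ 9.0500e+01  5.0500e+00 -1.1400e+00]
 [ 1.0543e+02  4.1400e+00 -2.1800e+00]
 [ 1.2028e+02  3.5000e+00 -3.0900e+00]
 [ 1.3534e+02  3.3100e+00 -3.0700e+00]
 [ 1.5036e+02  2.4900e+00 -4.3800e+00]
 [ 1.6541e+02  8.5000e-01 -4.0500e+00]
 [ 1.8031e+02 -5.2000e-01 -4.4900e+00]
 [ 1.9526e+02 -3.4900e+00 -5.5600e+00]
 [ 2.0995e+02 -4.6000e+00 -5.3900e+00]
 [ 2.2478e+02 -4.9100e+00 -5.3700e+00]
 [ 2.3979e+02 -6.4000e+00 -4.7700e+00]
 [ 2.5492e+02 -5.4100e+00 -3.8400e+00]
 [ 2.7000e+02 -6.1700e+00 -4.6000e+00]
 [ 2.8506e+02 -7.2800e+00 -3.1200e+00]
 [ 3.0023e+02 -6.9300e+00 -2.6700e+00]
 [ 3.1515e+02 -7.6500e+00 -2.5200e+00]
 [ 3.3001e+02 -7.1500e+00 -1.8200e+00]
 [ 3.4477e+02 -9.7200e+00 -8.3000e-01]
 [ 3.5907e+02 -5.8000e+00 -1.9000e-01]]
[0, 0, 0] fric 0.12440724828413852 amp 0.1100489577566094 qdown 120.36688068055894 rms N 0.35454900295567754
radial [-2.14655989  6.0303467  -2.15132396]
[0.1, 0.7, -0.3] fric 0.12434409189622841 amp 0.1425106895695055 qdown 119.01682617732622 rms N 0.3534277393847026
radial [-2.1462316   6.68864142 -2.45205832]
```

The fit is clean: friction 0.124 N m, amplitude 0.11 N m, and the heavy side straight down at q ≈ 120°. I carry on another 120°, to 480°.

Emit:
send_rows:
  steps:
    - {"travel": [0, -2.4, -0.1], "angular": [0, 0, 0], "gripper": 255}
    - {"travel": [-0.1, -2.3, -0.1], "angular": [0, 0, 0], "gripper": 255}
    - {"travel": [-0.1, -2.3, -0.3], "angular": [0, 0, 0], "gripper": 255}
    - {"travel": [-0.1, -2.4, -0.4], "angular": [0, 0, 0], "gripper": 255}
    - {"travel": [-0.2, -2.2, -0.5], "angular": [0, 0, 0], "gripper": 255}
    - {"travel": [-0.3, -2.3, -0.7], "angular": [0, 0, 0], "gripper": 255}
    - {"travel": [-0.2, -2.2, -0.7], "angular": [0, 0, 0], "gripper": 255}
    - {"travel": [-0.3, -2.2, -0.9], "angular": [0, 0, 0], "gripper": 255}
    - {"travel": [-0.4, -2.1, -0.9], "angular": [0, 0, 0], "gripper": 255}
    - {"travel": [-0.4, -2.1, -1.1], "angular": [0, 0, 0], "gripper": 255}

```text
t: 15.82
tcp_pos: [444.4, -216.4, 74.1]
tcp_rot: [-0.322, 2.772, 0.052]
ft_force: [1.8, 1.6, 0.4]
opening: 14.4
grasp_force: 59.0
```

Emit:
send_rows:
  steps:
    - {"travel": [-0.4, -2.0, -1.1], "angular": [0, 0, 0], "gripper": 255}
    - {"travel": [-0.4, -2.0, -1.3], "angular": [0, 0, 0], "gripper": 255}
    - {"travel": [-0.5, -1.8, -1.3], "angular": [0, 0, 0], "gripper": 255}
    - {"travel": [-0.6, -1.8, -1.5], "angular": [0, 0, 0], "gripper": 255}
    - {"travel": [-0.5, -1.7, -1.5], "angular": [0, 0, 0], "gripper": 255}
    - {"travel": [-0.6, -1.6, -1.6], "angular": [0, 0, 0], "gripper": 255}
    - {"travel": [-0.6, -1.6, -1.7], "angular": [0, 0, 0], "gripper": 255}
    - {"travel": [-0.7, -1.4, -1.7], "angular": [0, 0, 0], "gripper": 255}
    - {"travel": [-0.6, -1.3, -1.9], "angular": [0, 0, 0], "gripper": 255}
    - {"travel": [-0.7, -1.3, -1.8], "angular": [0, 0, 0], "gripper": 255}

```text
t: 16.65
tcp_pos: [448.2, -232.8, 90.9]
tcp_rot: [-0.322, 2.772, 0.051]
ft_force: [3.3, -2.2, -2.1]
opening: 14.3
grasp_force: 58.6
```

Emit:
send_rows:
  steps:
    - {"travel": [-0.7, -1.1, -2.0], "angular": [0, 0, 0], "gripper": 255}
    - {"travel": [-0.7, -1.0, -2.0], "angular": [0, 0, 0], "gripper": 255}
    - {"travel": [-0.8, -0.9, -2.0], "angular": [0, 0, 0], "gripper": 255}
    - {"travel": [-0.7, -0.8, -2.1], "angular": [0, 0, 0], "gripper": 255}
    - {"travel": [-0.8, -0.7, -2.2], "angular": [0, 0, 0], "gripper": 255}
    - {"travel": [-0.8, -0.5, -2.1], "angular": [0, 0, 0], "gripper": 255}
    - {"travel": [-0.8, -0.4, -2.2], "angular": [0, 0, 0], "gripper": 255}
    - {"travel": [-0.8, -0.4, -2.2], "angular": [0, 0, 0], "gripper": 255}
    - {"travel": [-0.8, -0.1, -2.2], "angular": [0, 0, 0], "gripper": 255}
    - {"travel": [-0.8, -0.1, -2.2], "angular": [0, 0, 0], "gripper": 255}

```text
t: 17.48
tcp_pos: [449.6, -238.7, 113.7]
tcp_rot: [-0.321, 2.772, 0.05]
ft_force: [3.0, -3.6, -1.8]
opening: 14.6
grasp_force: 58.7
```

Emit:
send_rows:
  steps:
    - {"travel": [-0.8, 0.1, -2.2], "angular": [0, 0, 0], "gripper": 255}
    - {"travel": [-0.8, 0.1, -2.2], "angular": [0, 0, 0], "gripper": 255}
    - {"travel": [-0.8, 0.4, -2.2], "angular": [0, 0, 0], "gripper": 255}
    - {"travel": [-0.8, 0.4, -2.2], "angular": [0, 0, 0], "gripper": 255}
    - {"travel": [-0.8, 0.5, -2.1], "angular": [0, 0, 0], "gripper": 255}
    - {"travel": [-0.8, 0.7, -2.2], "angular": [0, 0, 0], "gripper": 255}
    - {"travel": [-0.7, 0.8, -2.1], "angular": [0, 0, 0], "gripper": 255}
    - {"travel": [-0.8, 0.9, -2.0], "angular": [0, 0, 0], "gripper": 255}
    - {"travel": [-0.7, 1.0, -2.0], "angular": [0, 0, 0], "gripper": 255}
    - {"travel": [-0.7, 1.1, -1.9], "angular": [0, 0, 0], "gripper": 255}

```text
t: 18.32
tcp_pos: [448.2, -232.6, 136.2]
tcp_rot: [-0.322, 2.771, 0.051]
ft_force: [3.5, -4.7, -1.1]
opening: 14.2
grasp_force: 58.8
```

Emit:
send_rows:
  steps:
    - {"travel": [0, 0, 0], "angular": [0, 0, 0], "gripper": 255}
    - {"travel": [0, 0, 0], "angular": [0, 0, 0], "gripper": 255}
    - {"travel": [0, 0, 0], "angular": [0, 0, 0], "gripper": 255}
    - {"travel": [0, 0, 0], "angular": [0, 0, 0], "gripper": 255}
    - {"travel": [0, 0, 0], "angular": [0, 0, 0], "gripper": 255}
    - {"travel": [0, 0, 0], "angular": [0, 0, 0], "gripper": 255}
    - {"travel": [0, 0, 0], "angular": [0, 0, 0], "gripper": 255}
    - {"travel": [0, 0, 0], "angular": [0, 0, 0], "gripper": 255}
    - {"travel": [0, 0, 0], "angular": [0, 0, 0], "gripper": 255}
    - {"travel": [0, 0, 0], "angular": [0, 0, 0], "gripper": 255}

```text
t: 19.15
tcp_pos: [448.2, -232.6, 136.1]
tcp_rot: [-0.322, 2.771, 0.051]
ft_force: [1.2, -2.6, 4.8]
opening: 14.2
grasp_force: 59.4
```

Run:
```python
from tab import *
from rig import manip,cams
o=manip.observe();print(dec(o['tcp_pos'],o['ft_force']),o['joint_velocities'].round(4),o["grasp_force"])
c=cams.capture("scene");cv2.imwrite("pics/s2.png",cv2.resize(c["pixels"][190:400,220:500],None,fx=2.8,fy=2.8))
```

```text
[120.14  45.38   4.87   2.75   0.6 ] [-0.0012  0.0006 -0.0006 -0.0011 -0.0003  0.0004] 59.4448059797287
```

View pics/s2.png

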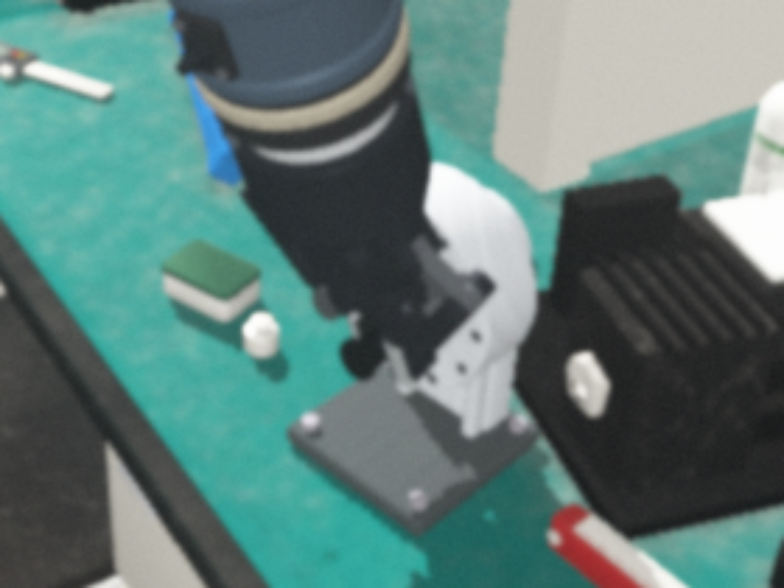

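The drum's handle is gripped at the upper right of the drum at q ≈ 480°, at rest. The tin at (210,280), the weight at (262,335) and the hex keys at (600,550) have not moved.

```bash
python3 -c "
from rig import manip
print(manip.sign_off())"
```

```text
the job is handed in; nothing more can be done
None
```

I turned the drum once all the way round, felt the heavy side, then turned on to about 480°, where it is straight down by my force fit (handle 120° past bottom), and handed in at about 19 s with the drum at rest, the handle gripped at 59 N and the bystanders unmoved in the last picture; no verdict came back.

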